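# Pin back the belt tensioner of a cake turntable

## Task

The drive belt of the cake turntable is off for changing. Put the lock pin from the tool block through the eye of the sprung tension wheel's arm, swing the arm back against its spring and hold it while you feel for the hole in the lock plate underneath, then push the pin fully home so that the arm stays back by itself. Do it by feel: do not force the pin, never let the arm fly back, and leave the other things on the counter where they are.

Things in the scene. Friction and masses are not known exactly. Their poses are not given: they have to be found in the camera images.
- drive_unit: Turntable base, disc, guard and belt off: stainless box 460 x 280 x 70 mm (own x, y, z), fixed; origin: centre of its underside. On its deck (z 70 mm): aluminium driven pulley, 190 mm across, round (105, 0), up to 121 mm, its spindle to 155 mm; 44 mm motor pulley round (-165, 85), up to 127 mm; the sprung tensioner, an aluminium arm turning level about a pivot at (-130, -60).
- pivot (a point): The arm's vertical pivot axis, at the height of the arm's top face (100 mm above the counter); a hex bolt head stands 6 mm above it.
- eye (a point): Centre of the eye, a 12 mm hole straight down through the arm's ear, at the ear's top face, 100 mm above the counter, 60 mm from the pivot. The ear is 12 mm thick, 30 mm radially by 32 mm; its underside is 2 mm above the lock plate. Axes turn with the arm, z up.
- wheel_top (a point): Top of the tension wheel's bolt, 124 mm above the counter. The wheel is black, 48 mm across, 20 mm thick, and spins freely on the arm's end, 85 mm from the pivot, 130 degrees clockwise (from above) of the eye.
- tension_arm (a joint): Angle of the arm, rad: 0 at rest on its stop, growing as it is turned back clockwise seen from above; far stop at 1.05. A spring always pulls it back to 0: 4 N at the eye at rest, about 6 N per rad more (8 N at 0.7 rad), lightly damped. Let go, it flies back.
- plate (a point): Point on the pivot axis at the top face of the lock plate, 86 mm above the counter: a dark steel plate under the eye's path, smooth and flat, so that a pin's foot slides along on it. Its one hole (12 mm wide, 16 mm deep, 60 mm from the pivot) comes under the eye at an arm angle of 0.5 to 0.85 rad: the plate is clamped differently on each machine and not measured, so find the hole by feel (or by eye).
- lock_pin: Lock pin, 70 g, upright in the tool block. Origin: centre of its black grip, 18 x 18 mm (flats along its x and y), 40 mm tall; z up. Under the grip a steel collar 18 mm across, its underside 24 mm below the origin, then a 10 mm shank, 27 mm long, the last 5 mm tapering to 6 mm; foot 51 mm below the origin. It bends if pressed or levered against the machine with over 60 N.
- pin_foot (a point): Foot of the lock pin, on its axis. Standing through the eye on the lock plate, the collar is 13 mm above the ear; over the hole the foot sinks those 13 mm, and fully home the collar's underside lies on the ear (grip centre 24 mm above the eye).
- tool_block: White plastic tool block, fixed, 60 x 110 mm (its x, y), origin at the centre of its underside. The pin stands at (0, 30) mm of its frame in a 12 mm hole, collar on the block's top 40 mm above the counter, grip centre at 64 mm. The other half, with hex keys on it, is 31 mm high.
- belt_carton: Bystander: loose cardboard carton 110 x 75 x 45 mm, origin at the centre of its underside.
- palette_knife: Bystander: loose palette knife lying flat, 335 mm long along its x, its black handle 24 mm wide and 22 mm thick; origin on the counter near its middle.
- tub: Bystander: white lidded jar 90 mm across, 85 mm high, origin at the centre of its underside.
Things that resemble listed ones, but are neither listed nor needed, are in the scene too. There is more than one size of the lock_pin; the one meant has the size given above.

How it is judged:
By the outcome, as a careful person would: the job done as asked, in the order asked, and still so for the second after the job is handed in, with the robot touching nothing.
It also fails if it takes over 56 s, if anything falls off the work surface, if the arm or the gripper's body presses on something with over 40 N, if the wrist force passes 120 N, or if a joint passes its speed limit or range.

## Robot

A 6-joint arm with a two-finger parallel gripper is mounted at the origin on the work surface. World frame = base frame: x ahead of the robot, y to its left, z up, the work surface at z = 0. Lengths are in m, angles in rad, forces in N, time in s.
With the tool pointing down it reaches from about 0.35 to 0.85 m from the base axis. Payload 8.1 kg.
Tool frame: the origin (TCP) lies on the centre line of the jaws, within the pads' length; the fingertips stand 19 mm ahead of it and the grasp point (between the pads) is the TCP (robot.tips_ahead is the distance from the TCP to the fingertips, in m); y points along the fingers, z is the direction in which the jaws open and shut, and the axes are right-handed (so a half turn about y gives the same grasp; the last joint's range is limited). The gripper opens to 93 mm and grips with 3 to 60 N. Pads are 15 mm wide; open, the fingers measure 128 mm over their backs; the gripper's body (75 mm by 188 mm) begins 65 mm behind the grasp point.
Start: joints at [1.034, 0.13, 1.488, -0, 1.523, -0.085], TCP at [0.262, 0.54, 0.238] pointing down, gripper open.
Joint ranges: [-2.96, 2.96], [-0.89, 2.26], [0.02, 2.5], [-1.34, 4.48], [0, 2.73], [-2.66, 2.66]. Speed limits (rad/s): [2.39, 2.39, 2.79, 3.14, 3.14, 3.14].

## Interface

Orientations are given as a rotation vector (axis times angle).
In Python, from plant import robot, imaging, models gives the robot as it stands.
- The arm moves only by the tool carry_out, never from a script. Its argument "motion" is one flat list of numbers, 7 for each row, row after row: the shift along the tool's x, y, z in m, then the turn, a rotation vector about the tool's x, y, z in degrees, then the opening, from -1 (shut) to 1 (fully open). A call has exactly 5 rows; each row shifts and turns the pose as measured when the row begins, along the tool's axes as they then stand; what a row does not reach is not made up. A row lasts 1/10 s, in which the tool goes at most 50 mm and 8.59 degrees, less where a joint would pass 70% of its speed; a pose out of reach is approached as far as the arm can. A call is refused whole if a number of a shift passes 0.05 or a number of a turn 8.59, either way. A call with a gripper value outside its range is refused whole. The fingers move at their own pace and stop on an object; "squeeze" is the grip in N (left out, the last holds). Time passes only in rows, so rows that do not move let the fingers close, or fill a call up. It gives the time, the measured TCP pose, the force and the opening at its end, in the units of the state.
- robot.read_state(): the state, without advancing time (a new reading comes with each control period).
- imaging.read_camera(name): name is "scene" or "top"; returns the picture (384x512x3 uint8, blue, green, red); there is no depth.
- imaging.camera_model(name): a dict with "K" (3x3 intrinsics, pixels), "position" and "orientation" of the camera in the world. Camera axes: x right, y down, z forward; pixel columns grow to the right and rows downward; lengths in m; the calibration is good to about 2 mm. A picture is of the moment at which its call begins. camera_model takes no time and is no camera call.
- robot.close_job(): hands the job in, once; it reports no verdict.
Trained networks look in the newest picture that a camera, given by its name, has taken for a name from the list of things; names that differ only in an ending like _2 or _b are one class to them, and where a whole thing is asked for, a point or a joint stands for the part that bears it (a point fixed in the world has none). Each returns a list of dicts, best first, with "confidence" (0 to 1); they miss things now and then, are a little off and sometimes report something else, mostly with a low value. They report only what shows in the picture. A call takes as long as a camera call. They do not tell look-alikes from the thing itself.
- models.outline_of(camera, thing): "pixels" (384x512 bool, what is visible of it) and "pixel" ([column, row] in pixels, amid what is visible of it).
The state is a dict: "t": time; "q": joint angles; "dq": joint speeds; "joint_torque": joint torques, N m; "tool_pos": TCP position; "orientation": TCP orientation; "force": force on the tool from outside, world axes, zero at the start; "wrist_torque": the same for the moment, N m; "opening": finger opening in m.
Only numpy, scipy, OpenCV 4.12 (cv2) and the standard library are available. Lean on these libraries where they do the work, as an engineer would, in place of code of your own. Each camera call takes 0.05 s, during which the arm holds its last target.

## Working session

There is one attempt and no reset: what is moved stays moved. The work goes in short steps, Python scripts to look and compute and a tool call to move; the robot and the scene stay as the last step left them, time stands still between calls to the robot, and variables do not carry over. Pictures are saved under pics/ and viewed, and the job is handed in when it is done.

Besides the shell and the picture viewer there is one more tool, called after "Request:" in YAML: its name, and indented under it one key for each argument. carry_out: Moves the arm, as the interface text tells. Its arguments: {"type":"object","properties":{"motion":{"type":"array","items":{"type":"number"}},"squeeze":{"type":"number"}},"required":["motion"]}

```bash
mkdir -p pics; ls
python3 - <<'E'
from plant import robot, imaging, models
import cv2
s=robot.read_state(); print({k:s[k] for k in('t','tool_pos','orientation','force','opening','q')})
for c in('scene','top'):
    im=imaging.read_camera(c); cv2.imwrite(f'pics/{c}0.png',im); cv2.imwrite(f'pics/{c}0b.png',cv2.resize(im,(800,600),interpolation=cv2.INTER_CUBIC))
    m=imaging.camera_model(c); print(c,m)
E
```

```text
pics
{'t': 0.0, 'tool_pos': array([0.26165339, 0.53934323, 0.23660269]), 'orientation': array([-1.54337808,  0.35478217, -0.35393097]), 'force': array([-0.24772205,  0.24833489,  0.60048076]), 'opening': 0.09346844485991444, 'q': array([ 1.03361509e+00,  1.31148722e-01,  1.48926503e+00, -2.78849946e-05,
        1.52302191e+00, -8.54122058e-02])}
scene {'K': array([[380.35366474,   0.        , 260.02251219],
       [  0.        , 380.35366474, 192.01444985],
       [  0.        ,   0.        ,   1.        ]]), 'position': array([0.95589707, 0.69740484, 0.70673941]), 'orientation': array([-0.61645434, -2.53471072,  1.28638843])}
top {'K': array([[457.30786819,   0.        , 250.50950315],
       [  0.        , 457.30786819, 187.28749604],
       [  0.        ,   0.        ,   1.        ]]), 'position': array([ 0.28144661, -0.02110062,  1.5209255 ]), 'orientation': array([-2.11902516,  2.10394721, -0.19162722])}
```

View pics/scene0b.png

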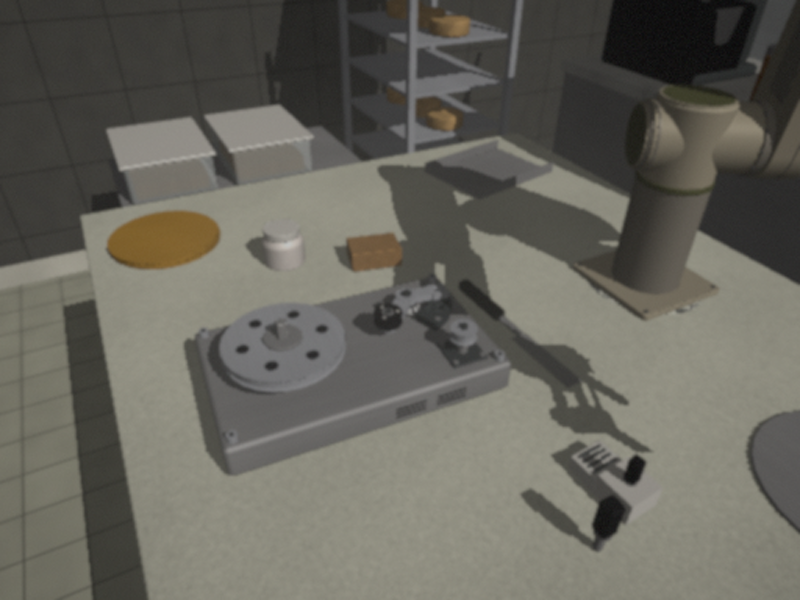

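View pics/top0b.png

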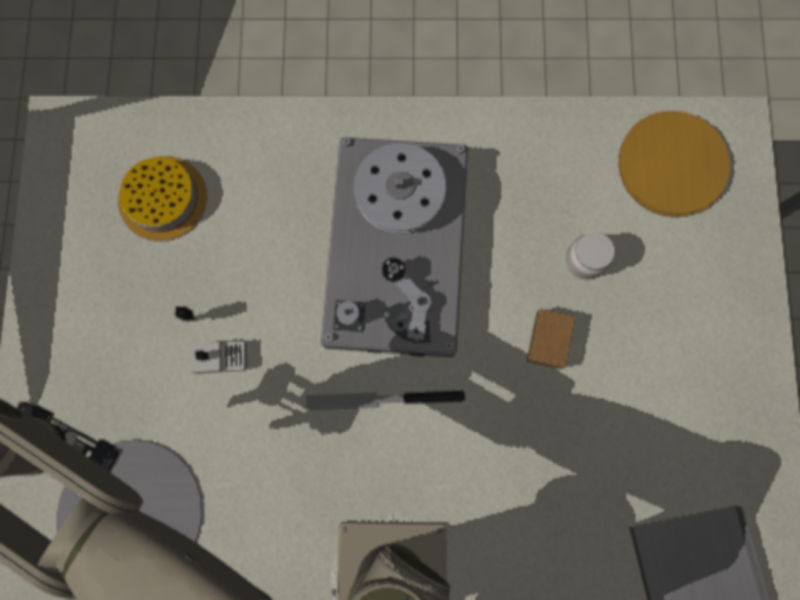

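The top view shows the unit amid (395,245) in the 800x600 picture, the pin in the block at about (202,355), and a larger look-alike standing free at (184,313). The knife at (385,398) lies between the robot and the unit. Next I'll measure them.

```bash
cat > h.py <<'E'
from plant import robot, imaging, models
import numpy as np, cv2
from scipy.spatial.transform import Rotation as R
def ray(c,px):
    m=imaging.camera_model(c); d=np.linalg.inv(m['K'])@np.array([px[0],px[1],1.]); return m['position'],R.from_rotvec(m['orientation']).as_matrix()@d
def at(c,px,z):
    p,d=ray(c,px); return p+d*(z-p[2])/d[2]
def proj(c,P):
    m=imaging.camera_model(c); q=m['K']@(R.from_rotvec(m['orientation']).as_matrix().T@(np.asarray(P)-m['position'])); return q[:2]/q[2]
def crop(c,name,x0,x1,y0,y1,k,new=True):
    im=imaging.read_camera(c); im=im[y0:y1,x0:x1]; cv2.imwrite(name,cv2.convertScaleAbs(cv2.resize(im,None,fx=k,fy=k,interpolation=cv2.INTER_CUBIC),alpha=1.8)); return im
E
python3 - <<'E'
from h import *
Z=dict(drive_unit=.07,pivot=.1,eye=.1,wheel_top=.124,plate=.086,lock_pin=.084,pin_foot=0.013,tool_block=.04,palette_knife=.022,tension_arm=.1)
for c in('top','scene'):
    imaging.read_camera(c)
    for n,z in Z.items():
        for r in models.outline_of(c,n)[:3]:
            print(c,n,round(r['confidence'],2),np.round(r['pixel'],1),r['pixels'].sum(),np.round(at(c,r['pixel'],z),4))
crop('top','pics/t1.png',195,310,80,230,4)
crop('top','pics/t1b.png',100,170,180,250,8)
crop('scene','pics/s1.png',120,340,170,300,3.6)
crop('scene','pics/s1b.png',330,440,270,360,7)
print(robot.read_state()['t'])
E
```

```text
top drive_unit 0.61 [251.2 156.1] 11377 [0.674  0.0009 0.07  ]
top pivot 0.77 [253.7 158.8] 11768 [ 0.6569 -0.0076  0.1   ]
top eye 0.74 [263.1 185.2] 584 [ 0.5707 -0.0381  0.1   ]
top wheel_top 0.78 [260.6 185.8] 568 [ 0.5638 -0.03    0.124 ]
top wheel_top 0.36 [252.9 162.5] 11483 [ 0.6385 -0.0054  0.124 ]
top plate 0.6 [255. 161.] 11568 [ 0.6533 -0.0118  0.086 ]
top plate 0.24 [128.4 225.2] 49 [0.4422 0.3869 0.086 ]
top lock_pin 0.47 [118.2 204.6] 113 [0.5081 0.4241 0.084 ]
top pin_foot 0.61 [120.1 201. ] 87 [0.5316 0.4405 0.013 ]
top tool_block 0.84 [142.6 229.3] 689 [0.4343 0.3527 0.04  ]
top tool_block 0.25 [374.9 164. ] 702 [ 0.6569 -0.4099  0.04  ]
top palette_knife 0.82 [239.8 256.5] 857 [0.35   0.0359 0.022 ]
top tension_arm 0.9 [263.5 191.5] 599 [ 0.5504 -0.0394  0.1   ]
scene drive_unit 0.89 [216.6 236.9] 16165 [0.7193 0.0436 0.07  ]
scene pivot 0.7 [216.6 236.3] 15795 [0.7297 0.0725 0.1   ]
scene eye 0.66 [255.7 192.4] 663 [ 0.568  -0.0417  0.1   ]
scene eye 0.28 [216.8 234.9] 15875 [0.7274 0.0682 0.1   ]
scene wheel_top 0.58 [257.8 194.7] 677 [ 0.5832 -0.001   0.124 ]
scene wheel_top 0.55 [219.2 236.9] 15827 [0.7342 0.1017 0.124 ]
scene plate 0.65 [218.6 234.6] 16234 [0.7179 0.0547 0.086 ]
scene lock_pin 0.63 [388.2 332.3] 486 [0.5402 0.4423 0.084 ]
scene lock_pin 0.48 [405. 300.] 213 [0.4574 0.402  0.084 ]
scene lock_pin 0.32 [256.9 194. ] 652 [ 0.5583 -0.053   0.084 ]
scene pin_foot 0.89 [386.1 330.2] 422 [0.4932 0.4075 0.013 ]
scene pin_foot 0.6 [408.6 299.9] 210 [0.3931 0.3719 0.013 ]
scene tool_block 0.79 [395.4 310. ] 1365 [0.4595 0.391  0.04  ]
scene tool_block 0.64 [407.6 301.1] 191 [0.4193 0.3859 0.04  ]
scene palette_knife 0.82 [336.2 218.5] 841 [0.3728 0.0754 0.022 ]
scene palette_knife 0.43 [213.1 237.3] 15986 [ 0.7102 -0.0084  0.022 ]
scene tension_arm 0.71 [255.9 194.2] 649 [ 0.5713 -0.0341  0.1   ]
1.4
```

```bash
sleep 1
python3 - <<'E'
import cv2
for n in('t1','t1b','s1','s1b'): print(cv2.imread(f'pics/{n}.png').shape)
E
```

```text
(600, 460, 3)
(560, 560, 3)
(468, 792, 3)
(630, 770, 3)
```

View pics/t1.png

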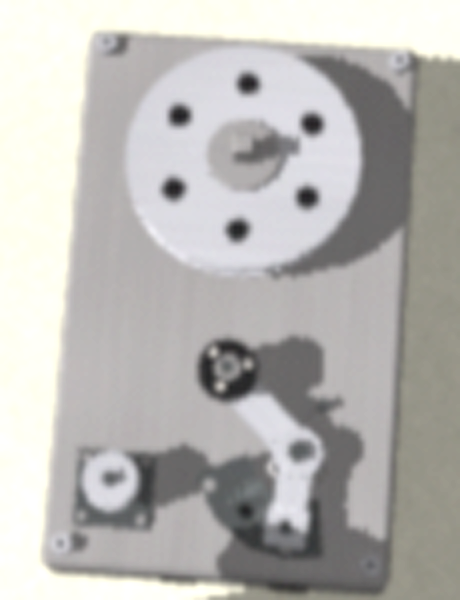

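View pics/t1b.png

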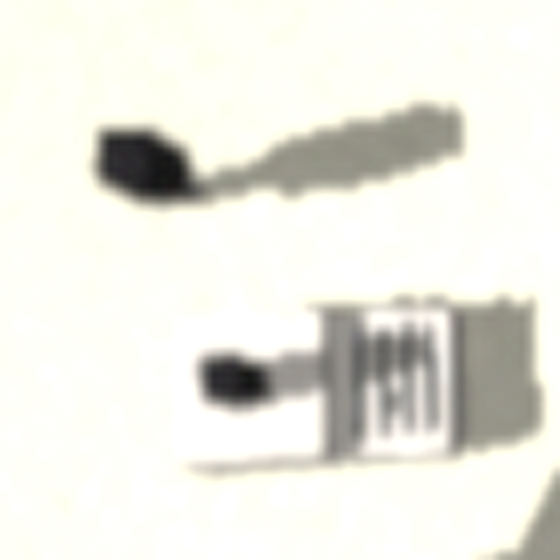

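View pics/s1.png

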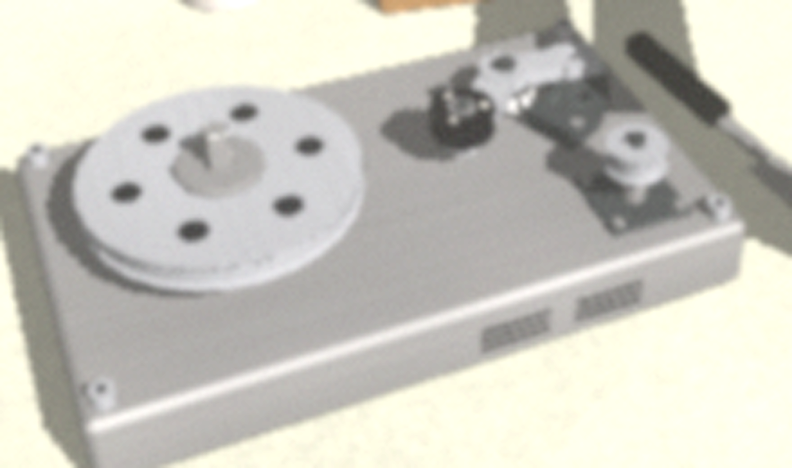

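View pics/s1b.png

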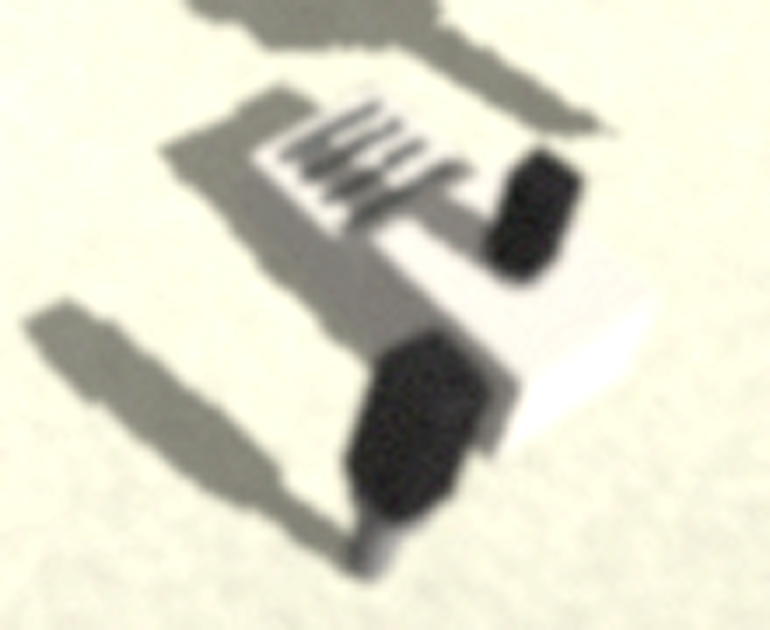

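```bash
cat > m.py <<'E'
from h import *
o=np.array([195,80]);f=lambda x,y,z:at('top',o+(np.array([x,y])+.5)/4-.5,z)
piv=f(302,451,.106);eye=f(285,527,.1);wh=f(226,369,.124);hole=f(245,511,.086);mot=f(110,483,.127)
pul=f(245,155,.121)
for n in 'piv eye wh hole mot pul'.split(): print(n,np.round(globals()[n],4))
a=lambda v:np.arctan2(v[1],v[0])
print('eye r',np.linalg.norm((eye-piv)[:2]),'wh r',np.linalg.norm((wh-piv)[:2]),'hole r',np.linalg.norm((hole-piv)[:2]))
print('angs deg',[round(np.degrees(a(v-piv)),1) for v in (eye,wh,hole)])
# unit fit: known points in unit frame
U=np.array([[-130,-60],[-165,85],[105,0]])/1e3;W=np.array([piv,mot,pul])[:,:2]
uc=U.mean(0);wc=W.mean(0);H=(U-uc).T@(W-wc);u,s,vt=np.linalg.svd(H);Rm=vt.T@u.T
print('det',np.linalg.det(Rm),'yaw',np.degrees(a(Rm[:,0])),'res mm',np.round(((U-uc)@Rm.T+wc-W)*1e3,1),'pivfit',(U[0]-uc)@Rm.T+wc)
# scene checks
oS=np.array([120,170]);g=lambda x,y,z:at('scene',oS+(np.array([x,y])+.5)/3.6-.5,z)
print('scene piv',g(503,63,.106),'wh',g(462,92,.124),'eye',g(571,63,.1),'hole',g(588,97,.086),'mot',g(634,138,.127),'pul',g(221,168,.121))
# pin: in block; top crop offset (100,180) scale 8
b=lambda x,y,z:at('top',np.array([100,180])+(np.array([x,y])+.5)/8-.5,z)
print('pin top centre(z .084)',b(222,375,.084),'grip mid',b(235,380,.064))
print('block corners',[np.round(b(*p),4) for p in [(452,460,.031),(455,303,.031),(325,303,.04),(325,465,.04),(190,468,.04)]])
sb=lambda x,y,z:at('scene',np.array([330,270])+(np.array([x,y])+.5)/7-.5,z)
print('scene pin top',sb(545,172,.084),'mid',sb(534,215,.064))
E
python3 m.py
```

```text
piv [ 0.5465 -0.0601  0.106 ]
eye [ 0.487 -0.047  0.1  ]
wh [ 6.082e-01 -1.000e-04  1.240e-01]
hole [ 0.5016 -0.0155  0.086 ]
mot [0.5166 0.0888 0.127 ]
pul [ 0.7857 -0.0139  0.121 ]
eye r 0.06096122096576389 wh r 0.08608352590621103 hole r 0.06329655355255792
angs deg [np.float64(167.6), np.float64(44.2), np.float64(135.2)]
det 1.0000000000000002 yaw -3.2267621593583895 res mm [[-0.7  0.6]
 [ 2.5 -1.6]
 [-1.8  1. ]] pivfit [ 0.54585585 -0.05953624]
scene piv [ 0.55166829 -0.05164017  0.106     ] wh [ 0.60682344 -0.0104274   0.124     ] eye [ 0.50078474 -0.0357742   0.1       ] hole [ 0.50117815 -0.00801338  0.086     ] mot [0.52699761 0.09316611 0.127     ] pul [ 0.78640776 -0.00941513  0.121     ]
pin top centre(z .084) [0.43843157 0.39064366 0.084     ] grip mid [0.43864524 0.39102152 0.064     ]
block corners [array([0.4102, 0.3096, 0.031 ]), array([0.4746, 0.3115, 0.031 ]), array([0.473 , 0.3628, 0.04  ]), array([0.407 , 0.3591, 0.04  ]), array([0.4054, 0.414 , 0.04  ])]
scene pin top [0.44202693 0.39338348 0.084     ] mid [0.44036577 0.39389884 0.064     ]
```

```bash
python3 - <<'E'
from h import *
crop('top','pics/t2.png',235,295,165,225,13)
crop('scene','pics/s2.png',235,295,175,220,13)
E
python3 - <<'E'
import cv2
for n in('t2','s2'):
    im=cv2.imread(f'pics/{n}.png'); im=cv2.convertScaleAbs(im,alpha=.6); cv2.imwrite(f'pics/{n}.png',cv2.resize(im,None,fx=10/13,fy=10/13)); print(im.shape)
E
```

```text
(780, 780, 3)
(585, 780, 3)
```

View pics/t2.png

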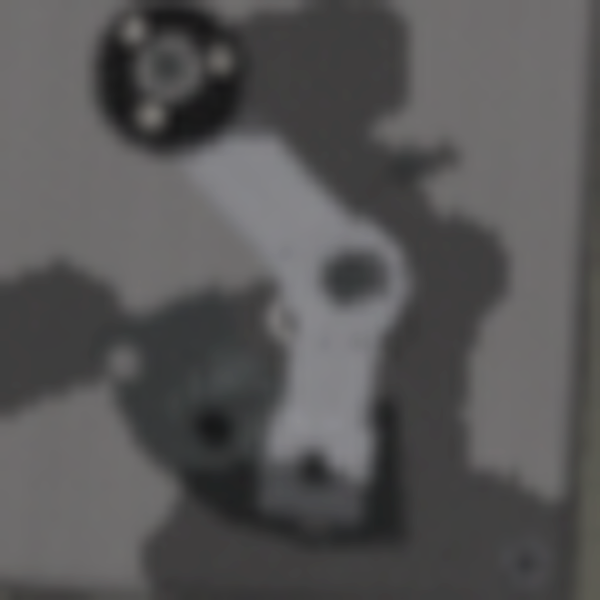

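View pics/s2.png

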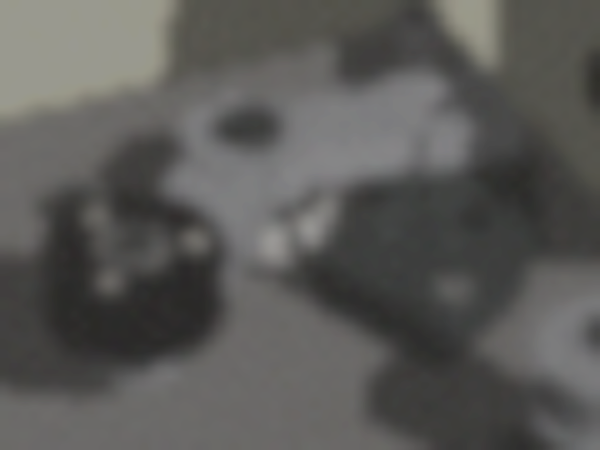

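```bash
cat > m2.py <<'E'
from h import *
f=lambda x,y,z:at('top',np.array([235,165])+(np.array([x,y])+.5)/10-.5,z)
g=lambda x,y,z:at('scene',np.array([235,175])+(np.array([x,y])+.5)/10-.5,z)
a=lambda v:np.degrees(np.arctan2(v[1],v[0]))
P={'piv':(f(353,275,.106),g(250,126,.106)),'eye':(f(314,468,.1),g(433,138,.1)),'wh':(f(170,66,.124),g(142,240,.124)),'hole':(f(213,426,.086),g(475,212,.086))}
for k,(t,s) in P.items(): print(k,np.round(t,4),np.round(s,4))
for i in (0,1):
    for k in('eye','wh','hole'):
        v=(P[k][i]-P['piv'][i])[:2]; print(i,k,np.linalg.norm(v),a(v))
E
python3 m2.py
```

```text
piv [ 0.5476 -0.0593  0.106 ] [ 0.5512 -0.0514  0.106 ]
eye [ 0.4871 -0.0472  0.1   ] [ 0.5047 -0.0312  0.1   ]
wh [ 0.6106 -0.0014  0.124 ] [0.6114 0.0034 0.124 ]
hole [ 0.5024 -0.0155  0.086 ] [ 0.5015 -0.0125  0.086 ]
0 eye 0.06166978286082971 168.74706378153212
0 wh 0.08553472353077361 42.58252777809752
0 hole 0.06297396859639239 135.90184780075
1 eye 0.05071304603493024 156.62904106359238
1 wh 0.08135683009791352 42.26371209032083
1 hole 0.06314703619661881 141.96760272278635
```

```bash
cat >> h.py <<'E'
def go(P,jaw,s=None):
    """shift in tool axes & rotvec deg to reach TCP P with tool y down and tool z at world heading jaw(deg), incl. half-turn alt"""
    s=s or robot.read_state(); T=R.from_rotvec(s['orientation']); 
    zz=np.array([np.cos(np.radians(jaw)),np.sin(np.radians(jaw)),0]); y=np.array([0,0,-1.]); M=np.column_stack([np.cross(y,zz),y,zz])
    rv=np.degrees((T.inv()*R.from_matrix(M)).as_rotvec())
    d=np.asarray(P)-s['tool_pos']
    print('t',round(s['t'],2),'pos',np.round(s['tool_pos'],4),'F',np.round(s['force'],1),'M',np.round(s['wrist_torque'],2),'op',round(s['opening'],4),'q6',round(s['q'][5],2),'zhead',np.round(np.degrees(np.arctan2(*T.as_matrix()[[1,0],2])),1),'y',np.round(T.as_matrix()[:,1],3))
    print(' shift tool mm',np.round(T.inv().apply(d)*1e3,1),'turn',np.round(rv,1))
E
python3 - <<'E'
from h import *
go([.4385,.391,.2],92); go([.4385,.391,.2],-88)
E
```

```text
t 1.5 pos [0.2619 0.5398 0.2376] F [-0.6  0.3  0.7] M [0.06 0.03 0.03] op 0.0931 q6 -0.09 zhead 64.1 y [-0. -0. -1.]
 shift tool mm [223.8  37.6 -56.8] turn [  0.  -27.9  -0. ]
t 1.5 pos [0.2619 0.5398 0.2376] F [-0.6  0.3  0.7] M [0.06 0.03 0.03] op 0.0931 q6 -0.09 zhead 64.1 y [-0. -0. -1.]
 shift tool mm [223.8  37.6 -56.8] turn [  0.  152.1   0. ]
```

Request:
carry_out:
  motion: [0.045, 0.005, -0.005, 0, -7, 0, 0, 0.045, 0.005, -0.005, 0, -7, 0, 0, 0.045, 0.005, 0, 0, -7, 0, 0, 0.04, 0.005, 0.005, 0, -7, 0, 0, 0.03, 0.005, 0.005, 0, 0, 0, 0]
  squeeze: 40

```text
t: 2.0
tool_pos: [0.4576, 0.4962, 0.2142]
orientation: [-1.567, -0.05, 0.048]
force: [0.2, 0.5, -0.2]
opening: 0.0574
```

Run:
```python
from h import *
go([.4385,.391,.15],92)
```

```text
t 2.0 pos [0.4576 0.4962 0.2142] F [ 0.2  0.5 -0.2] M [ 0.03 -0.05 -0.01] op 0.0574 q6 -0.88 zhead 93.6 y [ 0.001  0.003 -1.   ]
 shift tool mm [ -25.7   63.8 -104. ] turn [-0.2  1.6  0.1]
```

Request:
carry_out:
  motion: [-0.007, 0.01, -0.03, 0, 1.5, 0, 0, -0.007, 0.01, -0.03, 0, 0, 0, 0, -0.007, 0.01, -0.03, 0, 0, 0, 0, -0.005, 0.015, -0.016, 0, 0, 0, 0, 0, 0, 0, 0, 0, 0, 0]

```text
t: 2.5
tool_pos: [0.44, 0.3843, 0.1586]
orientation: [-1.574, -0.02, 0.03]
force: [0.0, 0.0, -0.9]
opening: 0.0466
```

Run:
```python
from h import *
go([.4385,.391,.1],92)
crop('scene','pics/s3.png',330,440,250,360,5)
crop('top','pics/t3.png',90,170,170,250,7)
```

```text
t 2.5 pos [0.44   0.3843 0.1586] F [ 0.   0.  -0.9] M [0.03 0.02 0.03] op 0.0466 q6 -0.97 zhead 91.8 y [-0.006 -0.004 -1.   ]
 shift tool mm [-0.9 58.6  7. ] turn [ 0.2 -0.2 -0.4]
```

View pics/s3.png

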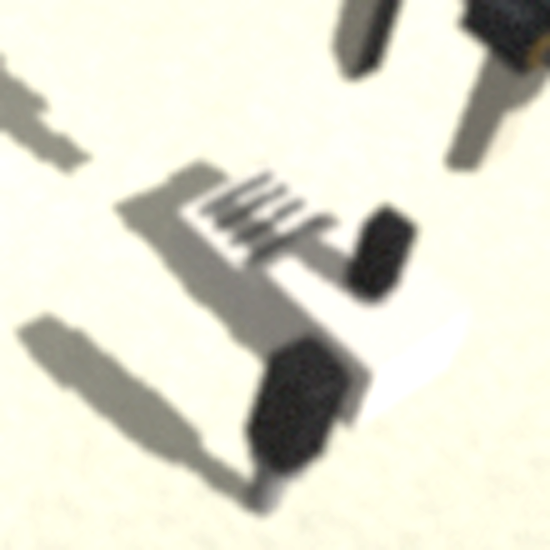

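View pics/t3.png

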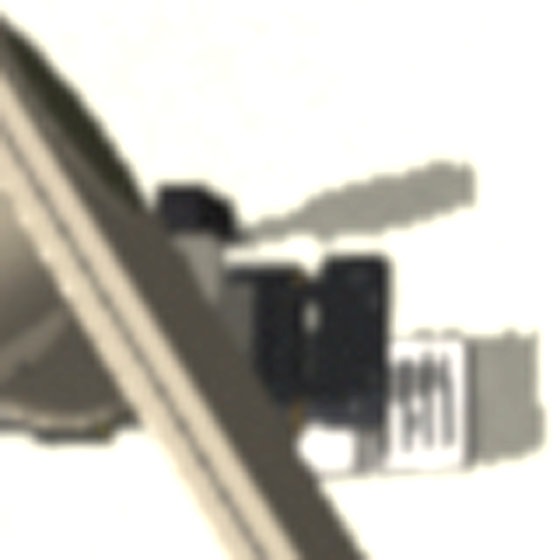

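Run:
```python
from h import *
tip=np.array([.44,.3843,.1396])
print('tip scene',proj('scene',tip),'top',proj('top',tip+[0,0,.02]))
for z in(.06,.08,.1,.12,.14):print(z,at('top',(117,197.5),z),at('scene',(392,322),z))
# predicted pin top centre in scene for pin pose estimates
for p in ([.4385,.391],[.442,.393]): print(p,proj('scene',[*p,.084]),proj('scene',[*p,.064]),proj('scene',[*p,.044]))
```

```text
tip scene [411.61184089 272.23258952] top [122.43011533 223.135463  ]
0.06 [0.53526532 0.43703283 0.06      ] [0.50102778 0.4184681  0.06      ]
0.08 [0.53179055 0.430761   0.08      ] [0.51509432 0.42709404 0.08      ]
0.1 [0.52831578 0.42448918 0.1       ] [0.52916086 0.43571998 0.1       ]
0.12 [0.52484102 0.41821735 0.12      ] [0.5432274  0.44434592 0.12      ]
0.14 [0.52136625 0.41194553 0.14      ] [0.55729394 0.45297186 0.14      ]
[0.4385, 0.391] [407.8275753 292.6870457] [405.48899263 298.94407769] [403.21846528 305.0190232 ]
[0.442, 0.393] [407.29951375 294.00418255] [404.96056602 300.26360968] [402.68991911 306.34025205]
```

Request:
carry_out:
  motion: [-0.001, 0.01, 0.006, 0, 0, -0.4, 0, 0, 0.025, 0.001, 0, 0, 0, 0, 0, 0.025, 0, 0, 0, 0, 0, 0, 0.02, 0, 0, 0, 0, 0, 0, 0.01, 0, 0, 0, 0, 0]

```text
t: 3.1
tool_pos: [0.4451, 0.4046, 0.0754]
orientation: [-1.56, -0.042, 0.014]
force: [0.1, -0.4, -0.8]
opening: 0.0466
```

Run:
```python
from h import *
go([.439,.391,.066],92)
```

```text
t 3.1 pos [0.4451 0.4046 0.0754] F [ 0.1 -0.4 -0.8] M [0.   0.02 0.  ] op 0.0466 q6 -0.95 zhead 92.1 y [ 0.018  0.011 -1.   ]
 shift tool mm [ -6.8   9.1 -13.4] turn [-0.6  0.1  1. ]
```

Request:
carry_out:
  motion: [-0.003, 0, -0.006, 0, 0, 0, 0, -0.002, 0, -0.005, 0, 0, 0, 0, -0.001, 0.002, -0.003, 0, 0, 0, 0, 0, 0.002, 0, -0.4, 0, 0.5, 0, 0, 0.002, 0, 0, 0, 0, 0]

```text
t: 3.6
tool_pos: [0.4401, 0.392, 0.0713]
orientation: [-1.565, -0.039, 0.021]
force: [-0.5, 0.6, 1.1]
opening: 0.0466
```

Run:
```python
from h import *
go([.439,.391,.066],92)
```

```text
t 3.6 pos [0.4401 0.392  0.0713] F [-0.5  0.6  1.1] M [ 0.02  0.06 -0.01] op 0.0466 q6 -0.97 zhead 92.2 y [ 0.012  0.005 -1.   ]
 shift tool mm [-1.2  5.2 -1. ] turn [-0.3  0.2  0.7]
```

Request:
carry_out:
  motion: [-0.001, 0.003, -0.001, -0.3, 0, 0.7, 0, 0, 0.003, 0, 0, 0, 0, 0, 0, 0, 0, 0, 0, 0, -1, 0, 0, 0, 0, 0, 0, -1, 0, 0, 0, 0, 0, 0, -1]
  squeeze: 15

```text
t: 4.1
tool_pos: [0.4399, 0.3912, 0.0654]
orientation: [-1.571, -0.029, 0.03]
force: [0.7, -0.2, -0.1]
opening: 0.0272
```

Request:
carry_out:
  motion: [0, 0, 0, 0, 0, 0, -1, 0, 0, 0, 0, 0, 0, -1, 0, 0, 0, 0, 0, 0, -1, 0, 0, 0, 0, 0, 0, -1, 0, 0, 0, 0, 0, 0, -1]
  squeeze: 50

```text
t: 4.6
tool_pos: [0.44, 0.3916, 0.0655]
orientation: [-1.57, -0.03, 0.029]
force: [-0.0, 1.6, -0.2]
opening: 0.0179
```

Run:
```python
from h import *
go([.439,.391,.067],92)
crop('scene','pics/s4.png',330,440,250,360,5)
```

```text
t 4.6 pos [0.44   0.3916 0.0655] F [-0.   1.6 -0.2] M [ 0.2  -0.06 -0.02] op 0.0179 q6 -0.97 zhead 92.2 y [ 0.     0.001 -1.   ]
 shift tool mm [-1.  -1.5 -0.6] turn [-0.   0.2  0. ]
```

View pics/s4.png

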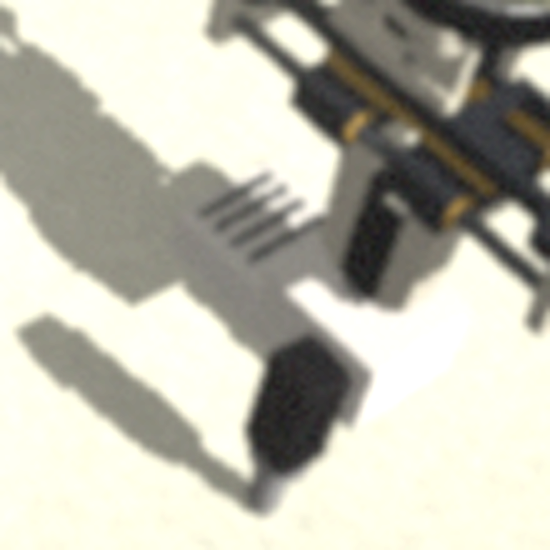

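Request:
carry_out:
  motion: [0, -0.01, 0, 0, 0, 0, -1, 0, -0.03, 0, 0, 0, 0, -1, 0, -0.045, 0, 0, 0, 0, -1, 0, -0.045, 0, 0, 0, 0, -1, 0, -0.045, 0, 0, 0, 0, -1]

```text
t: 5.15
tool_pos: [0.4361, 0.3889, 0.2367]
orientation: [-1.577, -0.02, 0.039]
force: [0.9, 0.8, -0.2]
opening: 0.0182
```

Run:
```python
from h import *
go([.4875,-.048,.22],80)
```

```text
t 5.15 pos [0.4361 0.3889 0.2367] F [ 0.9  0.8 -0.2] M [ 0.03 -0.07  0.05] op 0.0182 q6 -0.97 zhead 92.1 y [-0.012 -0.007 -1.   ]
 shift tool mm [  35.2   19.2 -438.4] turn [ 0.5 12.1 -0.6]
```

Request:
carry_out:
  motion: [0.003, 0, -0.045, 0, 1.5, 0, -1, 0.003, 0, -0.045, 0, 1.5, 0, -1, 0.001, 0, -0.045, 0, 1.5, 0, -1, 0, 0, -0.045, 0, 1.5, 0, -1, 0, 0, -0.045, 0, 1.5, 0, -1]

```text
t: 5.65
tool_pos: [0.4431, 0.1642, 0.2496]
orientation: [-1.567, 0.067, -0.074]
force: [0.3, 0.4, -1.2]
opening: 0.0178
```

Run:
```python
from h import *
go([.4875,-.048,.22],80)
```

```text
t 5.65 pos [0.4431 0.1642 0.2496] F [ 0.3  0.4 -1.2] M [ 0.02 -0.06  0.05] op 0.0178 q6 -1.24 zhead 84.9 y [ 0.005  0.003 -1.   ]
 shift tool mm [  63.    29.3 -207.5] turn [-0.2  4.9  0.3]
```

Request:
carry_out:
  motion: [0.015, 0.005, -0.045, 0, 1, 0, -1, 0.015, 0.005, -0.045, 0, 1, 0, -1, 0.015, 0.005, -0.045, 0, 1, 0, -1, 0.012, 0.005, -0.04, 0, 1, 0, -1, 0.005, 0.005, -0.02, 0, 1, 0, -1]

```text
t: 6.15
tool_pos: [0.4802, -0.0474, 0.2268]
orientation: [-1.564, 0.136, -0.15]
force: [-0.8, 0.1, -0.5]
opening: 0.0181
```

Run:
```python
from h import *
go([.4875,-.048,.19],80)
```

```text
t 6.15 pos [ 0.4802 -0.0474  0.2268] F [-0.8  0.1 -0.5] M [ 0.03 -0.05  0.01] op 0.0181 q6 -1.6 zhead 79.6 y [ 0.009  0.001 -1.   ]
 shift tool mm [ 6.9 36.9  0.6] turn [-0.2 -0.4  0.5]
```

Request:
carry_out:
  motion: [0.003, 0.01, 0, 0, 0, 0.5, -1, 0.003, 0.01, 0, 0, 0, 0, -1, 0.002, 0.01, 0, 0, 0, 0, -1, 0, 0.01, 0, 0, 0, 0, -1, 0, 0.005, 0, 0, 0, 0, -1]

```text
t: 6.65
tool_pos: [0.488, -0.0486, 0.1782]
orientation: [-1.563, 0.145, -0.143]
force: [-0.3, -0.4, 0.7]
opening: 0.0178
```

Run:
```python
from h import *
go([.4875,-.048,.16],80)
crop('scene','pics/s5.png',225,305,140,225,7)
crop('top','pics/t5.png',225,305,150,230,7)
```

```text
t 6.65 pos [ 0.488  -0.0486  0.1782] F [-0.3 -0.4  0.7] M [ 0.02  0.05 -0.03] op 0.0178 q6 -1.59 zhead 79.5 y [-0.001  0.003 -1.   ]
 shift tool mm [-0.6 18.3  0.5] turn [-0.2 -0.5 -0.1]
```

View pics/s5.png

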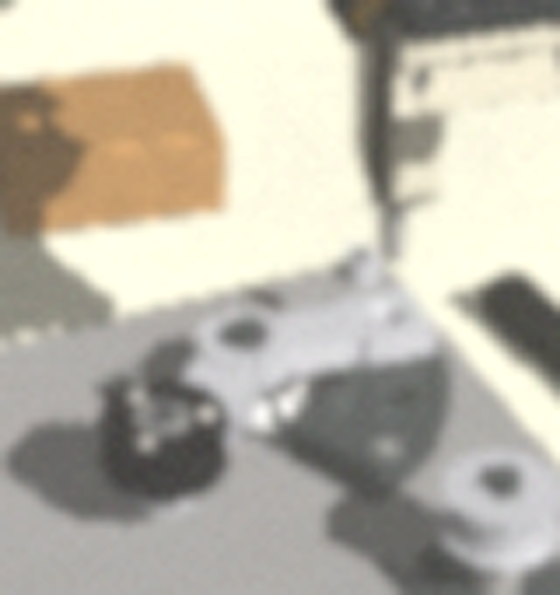

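View pics/t5.png

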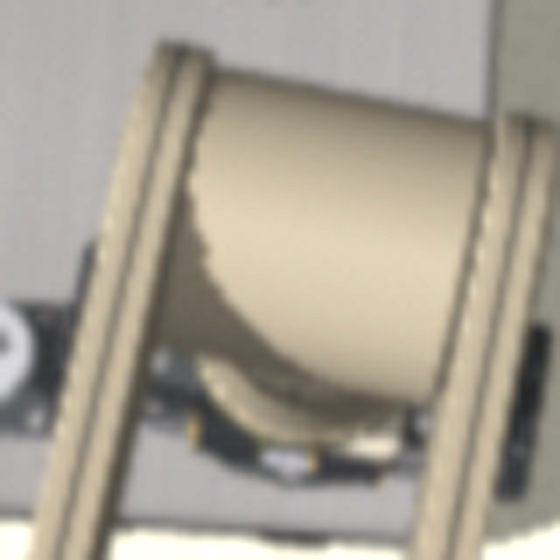

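Run:
```python
from h import *
im=imaging.read_camera('scene')[150:200,255:315]; cv2.imwrite('pics/s6.png',cv2.resize(im,None,fx=12,fy=12,interpolation=cv2.INTER_CUBIC))
s=robot.read_state()['tool_pos']
print('foot pred',proj('scene',s-[0,0,.0525]),'collar bottom',proj('scene',s-[0,0,.0255]),'foot at eye height',proj('scene',[s[0],s[1],.1]))
```

```text
foot pred [280.19560061 175.55399813] collar bottom [280.66592062 167.2812045 ] foot at eye height [279.74150137 183.54147323]
```

View pics/s6.png

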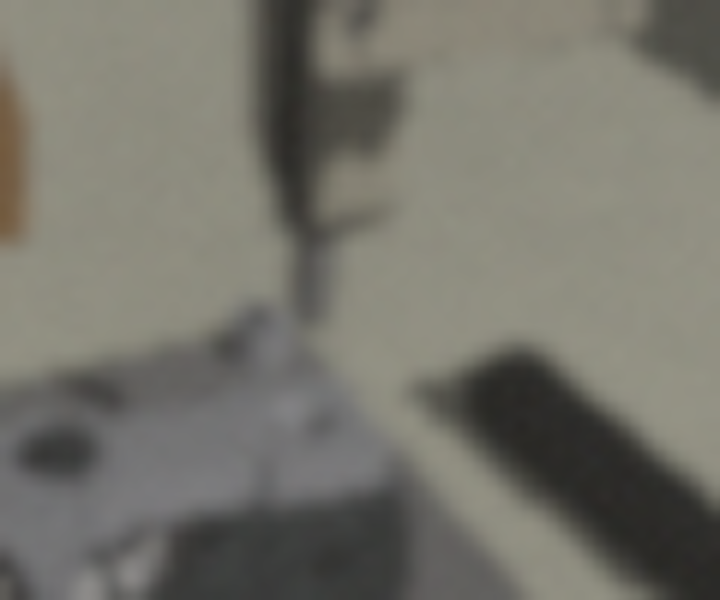

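Request:
carry_out:
  motion: [-0.0005, 0.007, 0.0005, 0, 0, 0, -1, 0, 0.007, 0, 0, 0, 0, -1, 0, 0.005, 0, 0, 0, 0, -1, 0, 0.003, 0, 0, 0, 0, -1, 0, 0.0, 0, 0, 0, 0, -1]

```text
t: 7.3
tool_pos: [0.4887, -0.0479, 0.157]
orientation: [-1.563, 0.142, -0.145]
force: [0.1, -0.6, -0.7]
opening: 0.0178
```

Run:
```python
from h import *
go([.4875,-.048,.15],80)
im=imaging.read_camera('scene')[150:200,255:315]; cv2.imwrite('pics/s7.png',cv2.resize(im,None,fx=12,fy=12,interpolation=cv2.INTER_CUBIC))
s=robot.read_state()['tool_pos']
print('foot pred',proj('scene',s-[0,0,.0525]),'foot at eye height',proj('scene',[s[0],s[1],.1]))
```

```text
t 7.3 pos [ 0.4887 -0.0479  0.157 ] F [ 0.1 -0.6 -0.7] M [ 0.01  0.04 -0.02] op 0.0178 q6 -1.59 zhead 79.5 y [ 0.002  0.003 -1.   ]
 shift tool mm [-1.1  6.9 -0.3] turn [-0.2 -0.5  0.1]
foot pred [279.87112295 182.42101958] foot at eye height [279.7930502  183.79132144]
```

View pics/s7.png

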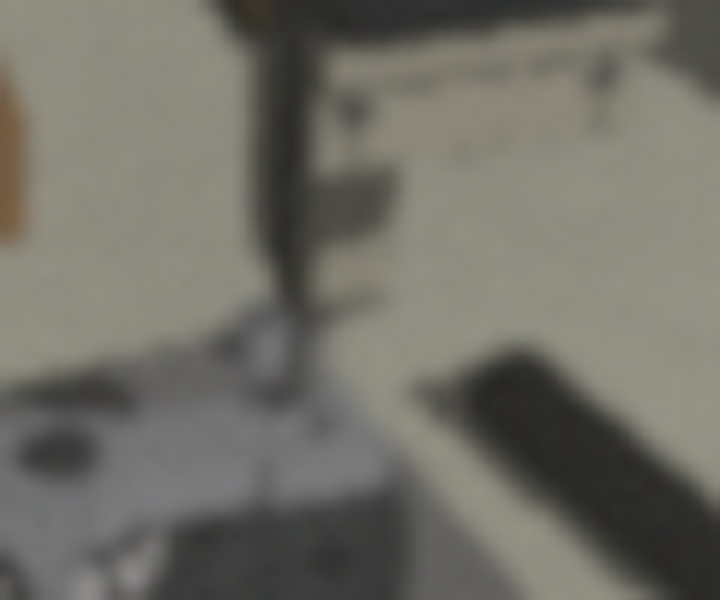

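Run:
```python
from h import *
P=np.array([.4887,-.0479,.1]);p=proj('scene',P)
J=np.column_stack([(proj('scene',P+np.eye(3)[i]*.001)-p) for i in(0,1)]);print(J,np.linalg.solve(J,[1.2,.2]),p)
# ear corners check: predicted eye from top-cam + pivot geometry
for e in([.4875,-.048],[.4871,-.0472],[.4885,-.0475]):print(e,proj('scene',[*e,.1]))
print('tcp proj top',proj('top',[.4887,-.0479,.1]))
```

```text
[[-0.30821595  0.17965225]
 [ 0.09055949  0.18196213]] [-2.52131205  2.35394441] [279.81590017 183.79830465]
[0.4875, -0.048] [280.167496   183.67155204]
[0.4871, -0.0472] [280.43447037 183.78075244]
[0.4885, -0.0475] [279.94935996 183.85294624]
tcp proj top [266.15849843 210.84554063]
```

Request:
carry_out:
  motion: [-0.0017, 0.0, 0.0007, 0, 0, 0, -1, 0, 0.002, 0, 0, 0, 0, -1, 0, 0.003, 0, 0, 0, 0, -1, 0, 0.002, 0, 0, 0, 0, -1, 0, 0.002, 0, 0, 0, 0, -1]

```text
t: 7.85
tool_pos: [0.4878, -0.0471, 0.1486]
orientation: [-1.564, 0.141, -0.147]
force: [0.5, 0.5, -1.0]
opening: 0.0178
```

Run:
```python
from h import *
go([.4872,-.0475,.15],80)
```

```text
t 7.85 pos [ 0.4878 -0.0471  0.1486] F [ 0.5  0.5 -1. ] M [-0.02 -0.02 -0.02] op 0.0178 q6 -1.59 zhead 79.5 y [ 0.004  0.002 -1.   ]
 shift tool mm [-0.5 -1.4 -0.5] turn [-0.2 -0.5  0.2]
```

Request:
carry_out:
  motion: [0, 0.002, 0, 0, 0, 0, -1, 0, 0.002, 0, 0, 0, 0, -1, 0, 0.002, 0, 0, 0, 0, -1, 0, 0.001, 0, 0, 0, 0, -1, 0, 0.0, 0, 0, 0, 0, -1]

```text
t: 8.35
tool_pos: [0.4878, -0.0471, 0.1406]
orientation: [-1.564, 0.141, -0.147]
force: [1.8, -0.1, -0.5]
opening: 0.0181
```

Run:
```python
from h import *
go([.4872,-.0475,.1395],80)
```

```text
t 8.35 pos [ 0.4878 -0.0471  0.1406] F [ 1.8 -0.1 -0.5] M [ 0.01 -0.08 -0.03] op 0.0181 q6 -1.59 zhead 79.5 y [ 0.004  0.002 -1.   ]
 shift tool mm [-0.6  1.1 -0.5] turn [-0.2 -0.5  0.2]
```

Request:
carry_out:
  motion: [0.0003, 0, 0.002, 0, 2, 0, -1, 0, 0, 0.002, 0, 2, 0, -1, 0, 0, 0.002, 0, 2, 0, -1, 0, 0, 0.002, 0, 2, 0, -1, 0, 0, 0.002, 0, 2, 0, -1]

```text
t: 8.85
tool_pos: [0.4895, -0.0417, 0.1406]
orientation: [-1.557, 0.285, -0.288]
force: [-1.6, -4.6, -0.3]
opening: 0.018
```

```bash
cat >> h.py <<'E'
PIV=np.array([.548,-.059])
def arc(ang,z,r=.06,piv=PIV):
    s=robot.read_state(); v=s['tool_pos'][:2]-piv; print('ang',np.degrees(np.arctan2(v[1],v[0])),'r',np.linalg.norm(v))
    a=np.radians(ang); go([*(piv+r*np.array([np.cos(a),np.sin(a)])),z],ang-90,s)
    T=R.from_rotvec(s['orientation']); print(' F in tool',np.round(T.inv().apply(s['force']),1))
E
python3 - <<'E'
from h import *
arc(150,.1405)
E
```

```text
ang 163.49385397491065 r 0.061026344049611526
t 8.85 pos [ 0.4895 -0.0417  0.1406] F [-1.6 -4.6 -0.3] M [-0.95  0.38  0.01] op 0.018 q6 -1.39 zhead 69.1 y [ 0.001 -0.006 -1.   ]
 shift tool mm [ 1.6  0.  14.2] turn [0.3 9.1 0.2]
 F in tool [ 0.2  0.3 -4.9]
```

Request:
carry_out:
  motion: [0.0003, 0, 0.003, 0, 1.5, 0, -1, 0.0003, 0, 0.003, 0, 1.5, 0, -1, 0.0003, 0, 0.003, 0, 1.5, 0, -1, 0.0003, 0, 0.003, 0, 1.5, 0, -1, 0.0003, 0, 0.003, 0, 1.5, 0, -1]

```text
t: 9.35
tool_pos: [0.4932, -0.0331, 0.1402]
orientation: [-1.551, 0.399, -0.392]
force: [-5.3, -4.2, 2.4]
opening: 0.0177
```

Run:
```python
from h import *
arc(145,.1405)
```

```text
ang 154.72655858268035 r 0.060557766688809245
t 9.35 pos [ 0.4932 -0.0331  0.1402] F [-5.3 -4.2  2.4] M [-0.86  1.09  0.  ] op 0.0177 q6 -1.22 zhead 61.2 y [-0.008 -0.015 -1.   ]
 shift tool mm [ 0.8 -0.4 10.2] turn [1.  6.2 0.1]
 F in tool [-2.6 -2.3 -6.2]
```

Request:
carry_out:
  motion: [0.0, 0, 0.003, 0.3, 1.5, 0, -1, 0.0, 0, 0.003, 0.3, 1.5, 0, -1, 0.0, 0, 0.003, 0.2, 1.5, 0, -1, 0, 0, 0.003, 0.2, 1.5, 0, -1, 0, 0, 0.002, 0, 1, 0, -1]

```text
t: 9.85
tool_pos: [0.4967, -0.0262, 0.1403]
orientation: [-1.525, 0.501, -0.492]
force: [-4.2, -3.8, 3.8]
opening: 0.0181
```

Run:
```python
from h import *
arc(136,.1405)
```

```text
ang 147.43722503029292 r 0.06090309045501211
t 9.85 pos [ 0.4967 -0.0262  0.1403] F [-4.2 -3.8  3.8] M [-1.    0.97 -0.02] op 0.0181 q6 -1.08 zhead 53.8 y [-0.009 -0.009 -1.   ]
 shift tool mm [ 1.3 -0.4 12. ] turn [ 0.7  7.8 -0.1]
 F in tool [-1.2 -3.7 -5.6]
```

Request:
carry_out:
  motion: [0.0, 0, 0.003, 0.2, 1.5, 0, -1, 0.0, 0, 0.003, 0.2, 1.5, 0, -1, 0.0, 0, 0.003, 0, 1.5, 0, -1, 0, 0, 0.002, 0, 1, 0, -1, 0, 0, 0.0, 0, 0, 0, -1]

```text
t: 10.35
tool_pos: [0.499, -0.0224, 0.1403]
orientation: [-1.511, 0.585, -0.568]
force: [-3.2, -4.1, 1.9]
opening: 0.0181
```

Run:
```python
from h import *
arc(136,.1405)
im=imaging.read_camera('scene')[150:210,235:315]; cv2.imwrite('pics/s8.png',cv2.resize(im,None,fx=10,fy=10,interpolation=cv2.INTER_CUBIC))
```

```text
ang 143.28212070459773 r 0.06117041054491196
t 10.35 pos [ 0.499  -0.0224  0.1403] F [-3.2 -4.1  1.9] M [-0.85  0.72  0.02] op 0.0181 q6 -0.97 zhead 47.9 y [-0.016 -0.013 -1.   ]
 shift tool mm [ 0.9 -0.4  7.7] turn [ 1.2  1.9 -0.2]
 F in tool [ 0.3 -1.8 -5.2]
```

View pics/s8.png

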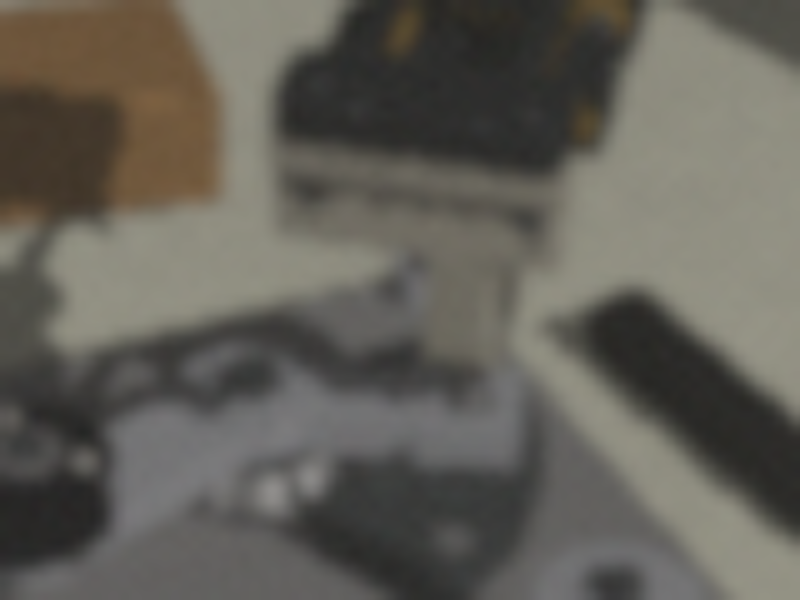

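Request:
carry_out:
  motion: [0.0, 0, 0.003, 0.6, 0.5, 0, -1, 0.0, 0, 0.003, 0.4, 0.5, 0, -1, 0.0, 0, 0.003, 0.2, 0.5, 0, -1, 0, 0, 0.003, 0.2, 0.5, 0, -1, 0, 0, 0.001, 0, 0, 0, -1]

```text
t: 10.9
tool_pos: [0.5026, -0.0182, 0.1402]
orientation: [-1.494, 0.613, -0.597]
force: [-5.5, -4.5, 2.9]
opening: 0.0179
```

Run:
```python
from h import *
arc(136,.1405)
```

```text
ang 138.04589537529617 r 0.06103484969891112
t 10.9 pos [ 0.5026 -0.0182  0.1402] F [-5.5 -4.5  2.9] M [-0.93  0.99 -0.02] op 0.0179 q6 -0.93 zhead 45.7 y [-0.012 -0.004 -1.   ]
 shift tool mm [ 1.  -0.3  2.2] turn [ 0.7 -0.3 -0.3]
 F in tool [-0.9 -2.8 -7.1]
```

Request:
carry_out:
  motion: [0.0, 0.0005, 0.002, 0.4, 0, 0, -1, 0.0, 0.0005, 0.002, 0.2, 0, 0, -1, 0.0, 0.0005, 0.002, 0.2, 0.5, 0, -1, 0, 0.0005, 0.002, 0.2, 0.5, 0, -1, 0, 0.0, 0.001, 0, 0, 0, -1]

```text
t: 11.4
tool_pos: [0.5039, -0.0168, 0.1387]
orientation: [-1.486, 0.629, -0.611]
force: [-5.5, -3.9, 1.6]
opening: 0.0174
```

Run:
```python
from h import *
arc(136,.1405)
```

```text
ang 136.309714176154 r 0.06104494758206517
t 11.4 pos [ 0.5039 -0.0168  0.1387] F [-5.5 -3.9  1.6] M [-0.97  1.08 -0.04] op 0.0174 q6 -0.91 zhead 44.6 y [-0.013 -0.    -1.   ]
 shift tool mm [ 1.  -1.8  0.3] turn [ 0.5 -1.4 -0.5]
 F in tool [-1.1 -1.5 -6.6]
```

Request:
carry_out:
  motion: [0.0, 0.0007, 0.0015, 0.3, 0, 0, -1, 0.0, 0.0007, 0.0015, 0, 0, 0, -1, 0.0, 0.0007, 0.001, 0, 0, 0, -1, 0, 0.0005, 0.001, 0, 0, 0, -1, 0, 0.0, 0.001, 0, 0, 0, -1]

```text
t: 11.9
tool_pos: [0.5034, -0.0174, 0.1365]
orientation: [-1.493, 0.635, -0.608]
force: [-4.3, -4.3, 1.8]
opening: 0.0179
```

Run:
```python
from h import *
arc(136,.1365)
```

```text
ang 136.96817000347056 r 0.06096437407475515
t 11.9 pos [ 0.5034 -0.0174  0.1365] F [-4.3 -4.3  1.8] M [-0.79  0.9   0.01] op 0.0179 q6 -0.91 zhead 44.5 y [-0.02  -0.005 -1.   ]
 shift tool mm [ 0.9 -0.   1.1] turn [ 1.  -1.5 -0.6]
 F in tool [ 0.1 -1.7 -6.1]
```

Request:
carry_out:
  motion: [0.0, 0.001, 0.0015, 0.6, 0, -0.3, -1, 0.0, 0.001, 0.001, 0.4, 0, -0.2, -1, 0.0, 0.001, 0.001, 0.2, 0, 0, -1, 0, 0.001, 0.001, 0.2, 0, 0, -1, 0, 0.0, 0.0005, 0, 0, 0, -1]

```text
t: 12.4
tool_pos: [0.5033, -0.0173, 0.134]
orientation: [-1.482, 0.625, -0.618]
force: [-0.7, -1.3, -1.6]
opening: 0.0178
```

Run:
```python
from h import *
arc(136,.1335)
im=imaging.read_camera('scene')[150:210,235:315]; cv2.imwrite('pics/s9.png',cv2.resize(im,None,fx=10,fy=10,interpolation=cv2.INTER_CUBIC))
```

```text
ang 136.96703324805145 r 0.06113797878642339
t 12.4 pos [ 0.5033 -0.0173  0.134 ] F [-0.7 -1.3 -1.6] M [-0.35  0.3  -0.05] op 0.0178 q6 -0.91 zhead 44.5 y [-0.005 -0.    -1.   ]
 shift tool mm [1.1 0.5 1.1] turn [ 0.2 -1.5 -0.2]
 F in tool [ 0.5  1.6 -1.4]
```

View pics/s9.png

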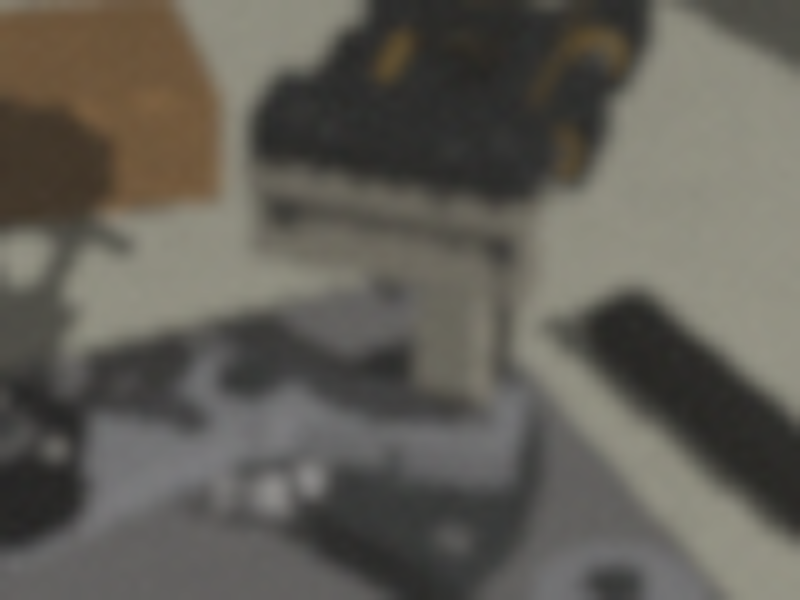

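The foot is 2.5 mm below plate level and the spring load on the tool has dropped from 6 to 1.4 N, so the pin is in the hole. The picture shows the ear under the fingers, near (450,400). Next I'll push it home gently.

Request:
carry_out:
  motion: [0.0, 0.001, 0, 0, 0, 0, -1, 0.0, 0.0015, 0, 0, 0, 0, -1, 0.0, 0.0015, 0, 0, 0, 0, -1, 0, 0.001, 0, 0, 0, 0, -1, 0, 0.0, 0, 0, 0, 0, -1]

```text
t: 12.95
tool_pos: [0.5036, -0.0171, 0.1331]
orientation: [-1.482, 0.625, -0.618]
force: [-1.3, -1.4, -1.2]
opening: 0.0178
```

Run:
```python
from h import *
arc(136,.1255)
```

```text
ang 136.68324193237365 r 0.06102628003476415
t 12.95 pos [ 0.5036 -0.0171  0.1331] F [-1.3 -1.4 -1.2] M [-0.3   0.37 -0.  ] op 0.0178 q6 -0.91 zhead 44.5 y [-0.005 -0.    -1.   ]
 shift tool mm [1.  7.6 0.8] turn [ 0.2 -1.5 -0.2]
 F in tool [ 0.1  1.2 -1.9]
```

Request:
carry_out:
  motion: [0.0, 0.002, 0, 0, 0, 0, -1, 0.0, 0.002, 0, 0, 0, 0, -1, 0.0, 0.002, 0, 0, 0, 0, -1, 0, 0, 0, 0, 0, 0, -1, 0, 0.0, 0, 0, 0, 0, -1]

```text
t: 13.45
tool_pos: [0.5039, -0.0167, 0.129]
orientation: [-1.482, 0.624, -0.618]
force: [-2.7, -2.0, 1.3]
opening: 0.0181
```

Run:
```python
from h import *
arc(136,.1255)
```

```text
ang 136.23772019214746 r 0.06111474741763395
t 13.45 pos [ 0.5039 -0.0167  0.129 ] F [-2.7 -2.   1.3] M [-0.25  0.45 -0.05] op 0.0181 q6 -0.91 zhead 44.5 y [-0.004  0.    -1.   ]
 shift tool mm [1.1 3.5 0.3] turn [ 0.2 -1.5 -0.2]
 F in tool [-0.4 -1.3 -3.3]
```

Request:
carry_out:
  motion: [0.0, 0.002, -0.0003, 0, 0, 0, -1, 0.0, 0.002, 0, 0, 0, 0, -1, 0.0, 0.001, 0, 0, 0, 0, -1, 0, 0, 0, 0, 0, 0, -1, 0, 0.0, 0, 0, 0, 0, -1]

```text
t: 13.95
tool_pos: [0.5039, -0.0167, 0.1255]
orientation: [-1.481, 0.624, -0.618]
force: [-2.8, -0.5, 1.5]
opening: 0.0177
```

Run:
```python
from h import *
arc(136,.1255)
im=imaging.read_camera('scene')[150:210,235:315]; cv2.imwrite('pics/s10.png',cv2.resize(im,None,fx=10,fy=10,interpolation=cv2.INTER_CUBIC))
```

```text
ang 136.20892354025176 r 0.06113630066837608
t 13.95 pos [ 0.5039 -0.0167  0.1255] F [-2.8 -0.5  1.5] M [-0.22  0.55  0.01] op 0.0177 q6 -0.91 zhead 44.5 y [-0.004  0.001 -1.   ]
 shift tool mm [1.1 0.  0.3] turn [ 0.1 -1.5 -0.2]
 F in tool [-1.7 -1.5 -2.3]
```

View pics/s10.png

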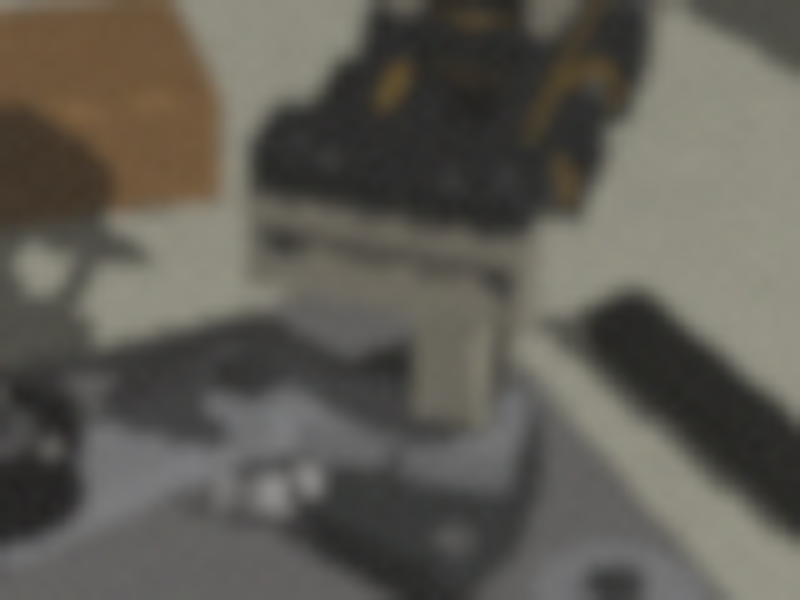

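Request:
carry_out:
  motion: [0.0005, 0.0015, -0.0003, 0, 0, 0, -1, 0.0, 0.0015, 0, 0, 0, 0, -1, 0, 0, 0, 0, 0, 0, -1, 0, 0, 0, 0, 0, 0, -1, 0, 0.0, 0, 0, 0, 0, -1]

```text
t: 14.5
tool_pos: [0.5041, -0.0168, 0.1252]
orientation: [-1.481, 0.624, -0.617]
force: [-2.9, -1.6, 3.1]
opening: 0.0181
```

Run:
```python
from h import *
arc(136,.1255)
```

```text
ang 136.15012297262786 r 0.06087746589498371
t 14.5 pos [ 0.5041 -0.0168  0.1252] F [-2.9 -1.6  3.1] M [-0.18  0.68 -0.04] op 0.0181 q6 -0.91 zhead 44.5 y [-0.004  0.001 -1.   ]
 shift tool mm [ 0.9 -0.3  0.2] turn [ 0.1 -1.5 -0.2]
 F in tool [-0.9 -3.1 -3.2]
```

Request:
carry_out:
  motion: [0.0, 0.003, 0, 0, 0, 0, -1, 0.0, 0.003, 0, 0, 0, 0, -1, 0, 0.002, 0, 0, 0, 0, -1, 0, 0.002, 0, 0, 0, 0, -1, 0, 0.0, 0, 0, 0, 0, -1]

```text
t: 15.0
tool_pos: [0.5048, -0.0162, 0.1253]
orientation: [-1.48, 0.623, -0.617]
force: [-4.8, -5.0, -3.3]
opening: 0.0179
```

Run:
```python
from h import *
arc(136,.1255)
im=imaging.read_camera('scene')[150:210,235:315]; cv2.imwrite('pics/s11.png',cv2.resize(im,None,fx=10,fy=10,interpolation=cv2.INTER_CUBIC))
```

```text
ang 135.23044778393262 r 0.06080592238964824
t 15.0 pos [ 0.5048 -0.0162  0.1253] F [-4.8 -5.  -3.3] M [-1.    1.01 -0.04] op 0.0179 q6 -0.91 zhead 44.6 y [-0.003  0.002 -1.   ]
 shift tool mm [ 0.8 -0.3 -0.8] turn [ 0.  -1.4 -0.2]
 F in tool [ 0.2  3.3 -6.9]
```

View pics/s11.png

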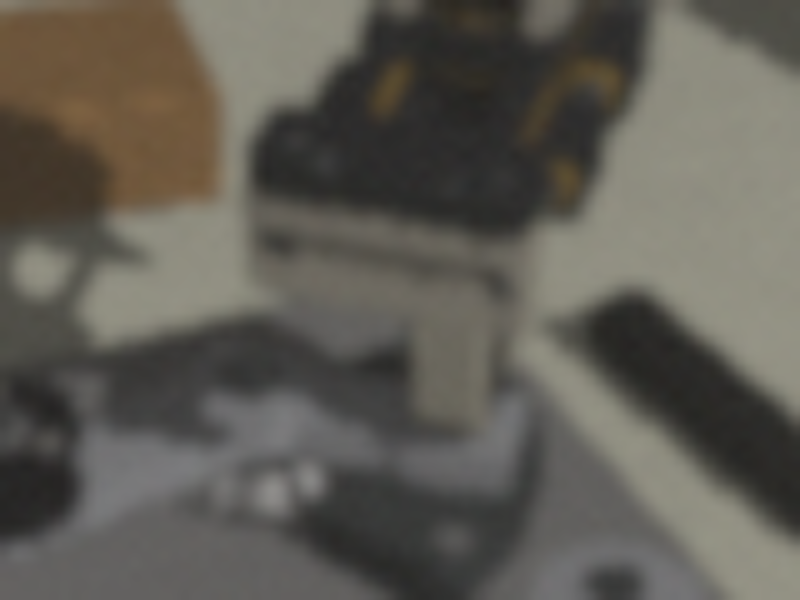

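Request:
carry_out:
  motion: [0.0, 0.0005, -0.001, 0, 0, 0, -1, 0.0, 0.0005, -0.001, 0, 0, 0, -1, 0, 0.001, -0.0005, 0, 0, 0, -1, 0, 0.001, 0, 0, 0, 0, -1, 0, 0.001, 0, 0, 0, 0, -1]
  squeeze: 20

```text
t: 15.55
tool_pos: [0.5042, -0.017, 0.125]
orientation: [-1.477, 0.621, -0.618]
force: [-8.9, -0.3, 12.8]
opening: 0.0178
```

Run:
```python
from h import *
arc(136,.1255)
```

```text
ang 136.17853337609844 r 0.060686592655135346
t 15.55 pos [ 0.5042 -0.017   0.125 ] F [-8.9 -0.3 12.8] M [-0.11  1.78  0.05] op 0.0178 q6 -0.92 zhead 44.6 y [-0.     0.004 -1.   ]
 shift tool mm [ 0.7 -0.5  0.2] turn [-0.1 -1.4 -0.2]
 F in tool [ -6.1 -12.8  -6.5]
```

Request:
carry_out:
  motion: [-0.0005, 0, -0.001, 0, 0, 0, -1, -0.0005, 0, -0.001, 0, 0, 0, -1, 0, 0, -0.0005, 0, 0, 0, -1, 0, 0, -0.0005, 0, 0, 0, -1, 0, 0, 0, 0, 0, 0, -1]

```text
t: 16.05
tool_pos: [0.5037, -0.0172, 0.1252]
orientation: [-1.473, 0.616, -0.621]
force: [-0.7, 1.1, 0.4]
opening: 0.018
```

Run:
```python
from h import *
arc(136,.1255)
```

```text
ang 136.64321533985802 r 0.06090685297596724
t 16.05 pos [ 0.5037 -0.0172  0.1252] F [-0.7  1.1  0.4] M [ 0.17 -0.11  0.03] op 0.018 q6 -0.92 zhead 44.6 y [ 0.006  0.006 -1.   ]
 shift tool mm [ 0.9 -0.3  0.7] turn [-0.5 -1.4 -0. ]
 F in tool [-1.2 -0.4  0.3]
```

No load is left on the tool, so the hole is holding the arm. I'll release with a small opening.

Request:
carry_out:
  motion: [0, 0, 0, 0, 0, 0, -0.4, 0, 0, 0, 0, 0, 0, -0.3, 0, 0, 0, 0, 0, 0, -0.2, 0, 0, 0, 0, 0, 0, -0.2, 0, 0, 0, 0, 0, 0, -0.2]

```text
t: 16.55
tool_pos: [0.5025, -0.018, 0.1244]
orientation: [-1.475, 0.618, -0.62]
force: [0.3, -0.5, -0.2]
opening: 0.037
```

Run:
```python
from h import *
arc(136,.1255)
im=imaging.read_camera('scene')[150:210,235:315]; cv2.imwrite('pics/s12.png',cv2.resize(im,None,fx=10,fy=10,interpolation=cv2.INTER_CUBIC))
```

```text
ang 137.95385540239945 r 0.06125030233715243
t 16.55 pos [ 0.5025 -0.018   0.1244] F [ 0.3 -0.5 -0.2] M [-0.01 -0.03  0.03] op 0.037 q6 -0.92 zhead 44.6 y [ 0.003  0.004 -1.   ]
 shift tool mm [ 1.2 -1.1  2.1] turn [-0.3 -1.4 -0.1]
 F in tool [ 0.6  0.1 -0.2]
```

View pics/s12.png

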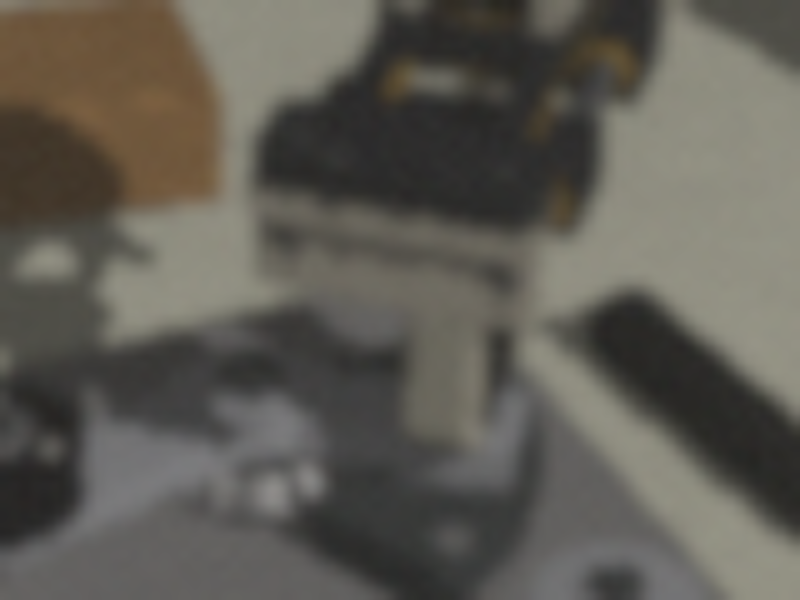

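Request:
carry_out:
  motion: [0, -0.005, 0.001, 0, 0, 0, -0.1, 0, -0.01, 0, 0, 0, 0, -0.1, 0, -0.015, 0, 0, 0, 0, -0.1, 0, -0.02, 0, 0, 0, 0, -0.1, 0, -0.02, 0, 0, 0, 0, -0.1]

```text
t: 17.1
tool_pos: [0.5012, -0.0172, 0.196]
orientation: [-1.477, 0.623, -0.615]
force: [-0.2, -0.8, 0.6]
opening: 0.0418
```

Request:
carry_out:
  motion: [0, -0.03, -0.0, 0, 0, 0, -0.1, 0, -0.03, 0, 0, 0, 0, -0.1, -0.03, -0.03, 0, 0, 0, 0, -0.1, -0.03, -0.02, 0, 0, 0, 0, -0.1, -0.03, 0, 0, 0, 0, 0, -0.1]

```text
t: 17.6
tool_pos: [0.4387, 0.0459, 0.3186]
orientation: [-1.473, 0.619, -0.625]
force: [0.0, -0.0, 0.1]
opening: 0.0418
```

Run:
```python
from h import *
arc(136,.1255)
im=imaging.read_camera('scene')[150:210,235:315]; cv2.imwrite('pics/s13.png',cv2.resize(im,None,fx=10,fy=10,interpolation=cv2.INTER_CUBIC))
im=imaging.read_camera('top'); cv2.imwrite('pics/t13.png',cv2.convertScaleAbs(cv2.resize(im,(800,600)),alpha=1.3))
```

```text
ang 136.18160314212432 r 0.15150531099215012
t 17.6 pos [0.4387 0.0459 0.3186] F [ 0.  -0.   0.1] M [-0.04 -0.02  0.01] op 0.0418 q6 -0.79 zhead 44.4 y [ 0.006  0.004 -1.   ]
 shift tool mm [ 91.3 193.2   1.7] turn [-0.4 -1.6  0. ]
 F in tool [ 0.1 -0.1  0. ]
```

View pics/s13.png

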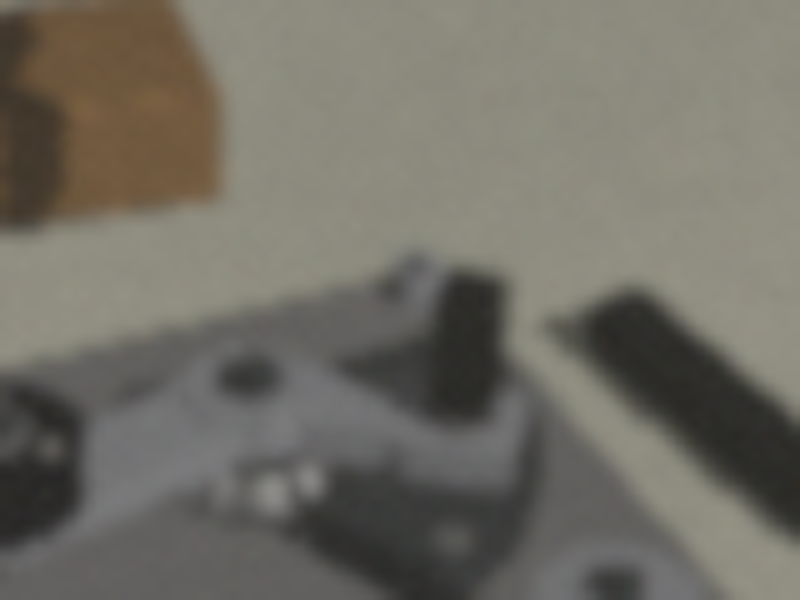

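View pics/t13.png

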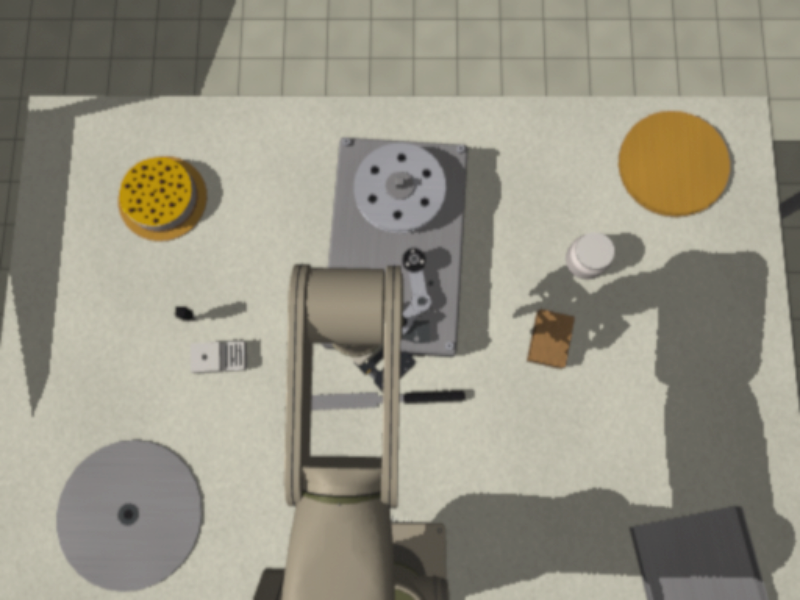

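Run:
```python
from h import *
for lift in(0,.005,.013):
  print(lift,[np.round((proj('scene',[.504,-.0172,z+lift])+.45-[235,150])*10) for z in(.144,.104,.100)])
r=[x for x in models.outline_of('scene','lock_pin')]
for x in r:
  m=np.argwhere(x['pixels']); print(x['confidence'],(m.min(0)[::-1]-[235,150])*10,(m.max(0)[::-1]-[235,150]+1)*10)
```

```text
0 [array([469., 280.]), array([462., 402.]), array([461., 414.])]
0.005 [array([470., 264.]), array([462., 387.]), array([462., 399.])]
0.013 [array([471., 239.]), array([464., 363.]), array([463., 375.])]
0.91 [1440 1680] [1660 2040]
0.62 [440 280] [510 440]
```

Visually the pin looks home, with its collar on the ear at about (460,415) in the zoomed picture, and the arm is still back. The image is only good to about 3 mm of depth, so I'll confirm by touching the pin's top lightly with closed fingers.

Request:
carry_out:
  motion: [0.03, 0.01, 0, 0, 0, 0, -1, 0.03, 0.015, 0, 0, 0, 0, -1, 0.02, 0.02, 0, 0, 0, 0, -1, 0.008, 0.02, 0, 0, 0, 0, -1, 0.002, 0.02, 0, 0, 0, 0, -1]

```text
t: 18.25
tool_pos: [0.5072, -0.0227, 0.2324]
orientation: [-1.474, 0.612, -0.626]
force: [0.1, 0.4, -0.8]
opening: 0.0065
```

Run:
```python
from h import *
go([.504,-.0172,.185],44.5)
```

```text
t 18.25 pos [ 0.5072 -0.0227  0.2324] F [ 0.1  0.4 -0.8] M [-0.03  0.02  0.02] op 0.0065 q6 -0.93 zhead 44.6 y [ 0.011  0.002 -1.   ]
 shift tool mm [-6.5 47.3  1.1] turn [-0.5  0.1  0.3]
```

Request:
carry_out:
  motion: [-0.003, 0.012, 0.001, -0.5, 0, 0.3, -1, -0.003, 0.012, 0, 0, 0, 0, -1, 0, 0.012, 0, 0, 0, 0, -1, 0, 0.01, 0, 0, 0, 0, -1, 0, 0.004, 0, 0, 0, 0, -1]
  squeeze: 5

```text
t: 18.75
tool_pos: [0.5025, -0.0188, 0.1762]
orientation: [-1.483, 0.625, -0.617]
force: [-0.8, 0.2, -0.0]
opening: 0.0002
```

Run:
```python
from h import *
go([.504,-.0172,.165],44.5)
```

```text
t 18.75 pos [ 0.5025 -0.0188  0.1762] F [-0.8  0.2 -0. ] M [-0.03  0.02  0.01] op 0.0002 q6 -0.92 zhead 44.5 y [-0.006 -0.    -1.   ]
 shift tool mm [ 0.  11.2  2.3] turn [ 0.2  0.  -0.2]
```

Request:
carry_out:
  motion: [0, 0.003, 0.002, 0, 0, 0, -1, 0, 0.003, 0, 0, 0, 0, -1, 0, 0.002, 0, 0, 0, 0, -1, 0, 0.001, 0, 0, 0, 0, -1, 0, 0.001, 0, 0, 0, 0, -1]

```text
t: 19.25
tool_pos: [0.505, -0.017, 0.1672]
orientation: [-1.482, 0.622, -0.618]
force: [-0.3, 0.2, 0.1]
opening: 0.0002
```

Run:
```python
from h import *
go([.504,-.0172,.163],44.5)
```

```text
t 19.25 pos [ 0.505  -0.017   0.1672] F [-0.3  0.2  0.1] M [-0.01  0.02  0.05] op 0.0002 q6 -0.91 zhead 44.6 y [-0.002 -0.001 -1.   ]
 shift tool mm [-0.5  4.2 -0.9] turn [ 0.1  0.1 -0.1]
```

Request:
carry_out:
  motion: [0, 0.002, 0, 0, 0, 0, -1, 0, 0.001, 0, 0, 0, 0, -1, 0, 0.001, 0, 0, 0, 0, -1, 0, 0.001, 0, 0, 0, 0, -1, 0, 0.001, 0, 0, 0, 0, -1]

```text
t: 19.75
tool_pos: [0.5061, -0.017, 0.1632]
orientation: [-1.481, 0.619, -0.62]
force: [-3.4, 1.1, 8.9]
opening: 0.0008
```

Run:
```python
from h import *
go([.504,-.0172,.163],44.5)
```

```text
t 19.75 pos [ 0.5061 -0.017   0.1632] F [-3.4  1.1  8.9] M [0.2  0.71 0.01] op 0.0008 q6 -0.91 zhead 44.6 y [ 0.001 -0.001 -1.   ]
 shift tool mm [-1.3  0.2 -1.7] turn [0.  0.1 0. ]
```

The top of the grip is at 0.144 m, exactly the fully-home height, and it doesn't yield to 9 N. Now I'll back off.

Request:
carry_out:
  motion: [0, -0.005, 0, 0, 0, 0, -1, 0, -0.015, 0, 0, 0, 0, -1, 0, -0.04, 0, 0, 0, 0, -1, 0, -0.04, 0, 0, 0, 0, -1, 0, -0.04, 0, 0, 0, 0, -1]

```text
t: 20.25
tool_pos: [0.5023, -0.0165, 0.3033]
orientation: [-1.484, 0.629, -0.611]
force: [0.8, 0.4, -0.5]
opening: 0.001
```

Request:
carry_out:
  motion: [-0.03, 0, 0, 0, 0, 0, -1, -0.03, 0, 0, 0, 0, 0, -1, -0.03, 0, 0, 0, 0, 0, -1, -0.02, 0, 0, 0, 0, 0, -1, 0, 0, 0, 0, 0, 0, -1]

```text
t: 20.75
tool_pos: [0.4267, 0.0633, 0.3191]
orientation: [-1.476, 0.615, -0.628]
force: [0.4, -0.4, -0.1]
opening: 0.0005
```

Run:
```python
from h import *
go([.504,-.0172,.3],44.5)
im=imaging.read_camera('scene'); cv2.imwrite('pics/s20.png',cv2.convertScaleAbs(cv2.resize(im[130:370,130:450],(800,600),interpolation=cv2.INTER_CUBIC),alpha=1.3))
```

```text
t 20.75 pos [0.4267 0.0633 0.3191] F [ 0.4 -0.4 -0.1] M [ 0.02 -0.01  0.04] op 0.0005 q6 -0.75 zhead 44.4 y [ 0.009 -0.    -1.   ]
 shift tool mm [111.5  19.8  -1.2] turn [-0.4 -0.1  0.4]
```

View pics/s20.png

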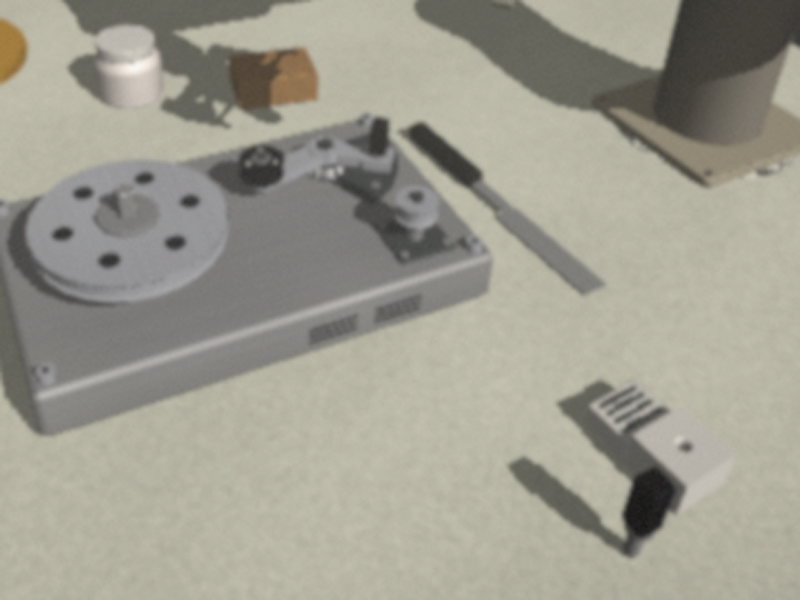

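The pin stands in the ear at (380,135) with the arm still back. The knife, carton, tub and look-alike pin have not moved.

Run:
```python
from h import *
robot.close_job()
```

```text
the job is handed in; nothing more can be done
```

The lock pin is fully home and the tension arm stays back by itself. I handed the job in at about 21 s of the 56 s allowed.

I took the correctly sized pin from the tool block and put it through the eye. Holding the arm against its spring at 5–7 N, I swung it back to about 0.55 rad and let the foot find the plate hole under light pressure. I then pushed the pin down until the collar sat on the ear; the most force I read at the end of a move was about 16 N. I eased the spring load onto the hole before opening the fingers.

**Last checks:**
- **Pin depth:** touching the pin's top with closed fingers at 9 N met it at 0.144 m, which is the fully-home height, and it did not give.
- **Arm:** the tool carried no sideways load before I let go, and the arm was still back in the later pictures.
- **Other things:** the knife, carton, tub and look-alike pin looked unmoved in the last picture.
- **Disagreements:** the two cameras first put the eye up to about 2 cm apart. I used the top camera's figure, and feel confirmed it. The picture could not settle the pin's depth to better than about 3 mm, so I did the touch check. None of the checks failed.

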